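Build up a hydraulic valve stack and blank off the spare subplate

TASK

Build the valve stack on the subplate that has the hose fittings: the check module (plain block) at the bottom, the throttle module (a knob at each end) on it, and the solenoid valve on top; close off the other subplate, the plain one, with the blanking plate, bolt heads up. Each part must sit flat, upright and centred on its subplate with its long side in line with the subplate's long side (either end may face either way). Set the parts down rather than dropping them, and leave the loose adapter fitting and the bearing ring where they are.

Things in the scene. Friction and masses are not known exactly. Their poses are not given: they have to be found in the camera images.
- ported_subplate: Dark steel block bolted to the bench, 100 x 70 mm (own x, y), 30 mm high, flat top with a bright valve pad and port holes at the centre, and a round hose fitting (26 mm across, narrowing to a 20 mm brass end, 30 mm long in all, centred 15 mm up) sticking out of each of its two short ends, 160 mm overall along x. Origin: centre of its underside. x along its length, z up.
- plain_subplate: Dark steel block like the other, 100 x 70 mm (own x, y), 30 mm high, flat top with a bright valve pad, bolted to the bench, but with no fittings on its ends. Origin: centre of its underside. x along its length, z up.
- check_module: Check-valve module: plain aluminium block 90 x 46 mm (x, y), 30 mm high, with flat top and underside, four port holes on top and one small round plug (18 mm across, 8 mm long) on its +x end only. Loose, about 0.35 kg. Origin: centre of its underside. x along its length; grip it across the 46 mm.
- throttle_module: Throttle module: aluminium block 80 x 46 mm (x, y), 40 mm high, with flat top and underside, and a round adjusting knob (25 mm across, centred 20 mm up) on a thinner stem at each of its two ends, 144 mm overall along x. Loose, about 0.5 kg. Origin: centre of its underside. x along its length; grip the block across the 46 mm.
- solenoid_valve: Directional valve: grey body 70 x 46 mm (x, y), 46 mm high, flat underside, a black coil (38 x 42 mm, underside 5 mm above the body's) at each end, 162 mm overall along x; a plug on each coil (24 x 26 mm, 56 mm from the middle) reaches 63 mm high. Loose, about 0.75 kg. Origin: centre of its underside. x along its length; grip the body across the 46 mm.
- blanking_plate: Blanking plate: thin steel plate 80 x 46 mm (x, y), 14 mm thick, with four round bolt heads (12 mm across, 6 mm high) standing on its top at x +-31, y +-14 mm. Flat underside. Loose, about 0.33 kg. Origin: centre of its underside. x along its length; grip it across the 46 mm.
- adapter: Bystander: stepped round steel and brass adapter fitting standing on end, 30 mm across, 42 mm high, loose. Origin: centre of its underside. z up.
- bearing: Bystander: flat steel bearing ring, 36 mm outside, 20 mm inside, 12 mm high, lying flat, loose. Origin: centre of its underside. z up.
There are look-alikes about, which are no part of the job. Leave any purple look-alike of the throttle_module alone.

How it is judged:
By the outcome, as a careful person would: the job done as asked, in the order asked, and still so for the second after the job is handed in, with the robot touching nothing.
It also fails if it takes over 115 s, if anything falls off the work surface, if the arm or the gripper's body presses on something with over 40 N, if the wrist force passes 120 N, or if a joint passes its speed limit or range.

ROBOT

A 7-joint arm with a two-finger parallel gripper is mounted at the origin on the work surface. World frame = base frame: x ahead of the robot, y to its left, z up, the work surface at z = 0. Lengths are in mm, angles in rad, forces in N, time in s.
With the tool pointing down it reaches from about 425 to 825 mm from the base axis. Payload 3.6 kg.
Tool frame: the origin (TCP) lies at the very end of the fingers, on their centre line; the grasp point (between the pads) lies 19 mm behind it; z points along the fingers, y is the line along which they close (so a half turn about z gives the same grasp; the last joint's range is limited). The gripper opens to 93 mm and grips with 3 to 60 N. Pads are 15 mm wide; open, the fingers measure 128 mm over their backs; the gripper's body (75 mm by 188 mm) begins 65 mm behind the grasp point.
Start: joints at [1.26, 0.615, -0.013, 1.423, 0.008, 1.103, -0.04], TCP at [182.016, -623.965, 218.64] pointing down, gripper open.
Joint ranges: [-3.12, 3.12], [-0.3, 2.06], [-1.34, 1.32], [0.26, 2.42], [-1.36, 4.5], [0.01, 1.98], [-2.84, 2.84]. Speed limits (rad/s): [2.79, 2.79, 3.14, 3.14, 3.14, 3.14, 3.14].

INTERFACE

Orientations are given as a unit quaternion [x, y, z, w].
In Python, from cell import observe, optics, close_job gives the robot as it stands.
- The arm moves only by the tool arm_command, never from a script. Its argument "plan" is a list of rows, each an object with "dp": the shift along the tool's x, y, z in mm, a list of three; "turn": the turn about the tool's z in rad; "claw": the opening, from 0 (shut) to 1 (fully open). In form: [{"dp": [tx, ty, tz], "turn": turn, "claw": claw}, ...]. A call has 1 to 10 rows; each row is the pose to reach, as a shift and turn from the pose commanded when the call began, along the tool's axes at that moment; what a row does not reach only later rows make up. A row lasts 1/10 s, in which the tool goes at most 50 mm and 8.59 degrees, less where a joint would pass 70% of its speed; a pose out of reach is approached as far as the arm can. A call with a gripper value outside its range is refused whole. The fingers move at their own pace and stop on an object; "newtons" is the grip in N (left out, the last holds). Time passes only in rows, so rows that repeat a pose let the fingers close. It gives the time, the measured TCP pose, the force, the opening and the grip force at its end, in the units of the state.
- observe(): the state, without advancing time (a new reading comes with each control period).
- optics.get_image(name): name is "scene" or "side" or "wrist"; returns (picture, depth): 400x640x3 uint8, red, green, blue; 400x640 float32, mm along the optical axis (not along the pixel's ray), 0 where there is no reading.
- optics.camera_params(name): a dict with "intrinsics" (3x3 intrinsics, pixels), "distortion" ([k1, k2, p1, p2, k3] as OpenCV has them; the pictures are not rectified), "world_from_camera" (4x4, takes a point from camera to world coordinates). Camera axes: x right, y up, looking along -z (the intrinsics and any distortion apply to the point x, -y, -z); pixel columns grow to the right and rows downward; lengths in mm; the calibration is good to about 2 mm. A picture is of the moment at which its call begins: read the wrist's pose just before it. camera_params takes no time and is no camera call; for the wrist camera it gives the pose at the moment of the call.
- close_job(): hands the job in; it is judged then, once.
Trained networks look in the newest picture that a camera, given by its name, has taken for a name from the list of things; names that differ only in an ending like _2 or _b are one class to them, and where a whole thing is asked for, a point or a joint stands for the part that bears it (a point fixed in the world has none). Each returns a list of dicts, best first, with "conf" (0 to 1); they miss things now and then, are a little off and sometimes report something else, mostly with a low value. They report only what shows in the picture. A call takes as long as a camera call. They do not tell look-alikes from the thing itself.
- optics.boxes_of(camera, name): "rect" ([left, top, width, height] in pixels, round what is visible of it).
- optics.place_of(camera, name): "xy" ([column, row] in pixels: a listed point, or the origin of a listed thing).
The state is a dict: "time_s": time; "joints": joint angles; "qd": joint speeds; "tau": joint torques, N m; "tool_pos": TCP position; "ee_rot": TCP orientation; "contact_force": force on the tool from outside, world axes, zero at the start; "moment": the same for the moment, N m; "width": finger opening in mm; "grasp_force": force on a finger pad.
Only numpy, scipy, OpenCV 4.12 (cv2) and the standard library are available. Lean on these libraries where they do the work, as an engineer would, in place of code of your own. Each camera call takes 0.05 s, during which the arm holds its last target. There are 200 camera calls.

## Working session

There is one attempt and no reset: what is moved stays moved. The work goes in short steps, Python scripts to look and compute and a tool call to move; the robot and the scene stay as the last step left them, time stands still between calls to the robot, and variables do not carry over. Pictures are saved under pics/ and viewed, at most 14 in all, crops included, and the job is handed in when it is done.

Besides the shell and the picture viewer there is one more tool, called after "Call:" as name([rows], argument=value, ...), one row to a line, values as JSON. arm_command: Moves the arm, as the interface text tells. Its arguments: {"type":"object","properties":{"plan":{"type":"array"},"newtons":{"type":"number"}},"required":["plan"]}

```bash
ls; mkdir -p pics
cat > h.py <<'E'
import numpy as np, cv2
from cell import observe, optics, close_job
def shot(n):
    p=optics.camera_params(n); im,d=optics.get_image(n); return im,d,p
def save(im,f): cv2.imwrite('pics/'+f,cv2.cvtColor(im,cv2.COLOR_RGB2BGR))
def ray(p,uv):
    K=np.array(p['intrinsics'],float);D=np.array(p['distortion'],float);T=np.array(p['world_from_camera'],float)
    u=cv2.undistortPoints(np.array(uv,float).reshape(-1,1,2),K,D).reshape(-1,2)
    d=np.c_[u[:,0],-u[:,1],-np.ones(len(u))]@T[:3,:3].T
    return T[:3,3],d   # d scaled: depth 1 mm
def atz(p,uv,z):
    o,d=ray(p,uv); return o+d*((z-o[2])/d[:,2])[:,None]
def cloud(p,dep):
    v,u=np.nonzero(dep>0); o,d=ray(p,np.c_[u,v]); return o+d*dep[v,u][:,None],u,v
E
python3 - <<'E'
from h import *
np.set_printoptions(precision=1,suppress=True)
for n in('scene','side'):
    im,d,p=shot(n); save(im,n+'0.png'); print(n,np.array(p['world_from_camera'])[:3,3],p['intrinsics'],p['distortion'],(d>0).mean())
    for t in 'ported_subplate plain_subplate check_module throttle_module solenoid_valve blanking_plate adapter bearing'.split():
        for r in optics.place_of(n,t)[:3]:
            uv=r['xy'];print(t,round(r['conf'],2),np.round(uv),atz(p,[uv],0)[0])
E
```

```text
pics
scene [947.1 529.9 792.4] [[437.4   0.  323.2]
 [  0.  437.4 193.9]
 [  0.    0.    1. ]] [0. 0. 0. 0. 0.] 0.99602734375
ported_subplate 0.62 [303. 173.] [ 550.7 -124.8    0. ]
plain_subplate 0.66 [264. 148.] [ 579.9 -264.8    0. ]
check_module 0.88 [352. 187.] [480.3 -13.4  -0. ]
throttle_module 0.97 [327. 125.] [ 390.6 -239.6    0. ]
throttle_module 0.97 [241. 191.] [ 703.9 -163.5    0. ]
solenoid_valve 0.83 [441. 234.] [411.9 213.9   0. ]
blanking_plate 0.96 [304. 216.] [624.1 -10.7   0. ]
adapter 0.45 [303. 175.] [ 553.8 -120.2    0. ]
bearing 0.49 [367. 240.] [551.2 129.4   0. ]
side [306.1 525.2 436.2] [[381.    0.  324.5]
 [  0.  381.  198.8]
 [  0.    0.    1. ]] [0. 0. 0. 0. 0.] 0.9959453125
ported_subplate 0.64 [203. 305.] [601.4 268.7  -0. ]
plain_subplate 0.62 [359. 146.] [ 572.4 -289.3    0. ]
check_module 0.94 [357. 221.] [471.2  -6.6  -0. ]
throttle_module 0.93 [425. 174.] [ 394.  -231.2    0. ]
throttle_module 0.64 [292. 160.] [ 689.7 -156.2    0. ]
solenoid_valve 0.79 [334. 322.] [422.9 215.4   0. ]
blanking_plate 0.62 [280. 201.] [630.7   1.4   0. ]
adapter 0.63 [341. 182.] [ 549.3 -115.4    0. ]
bearing 0.87 [290. 259.] [534.7 134.3   0. ]
```

View pics/scene0.png

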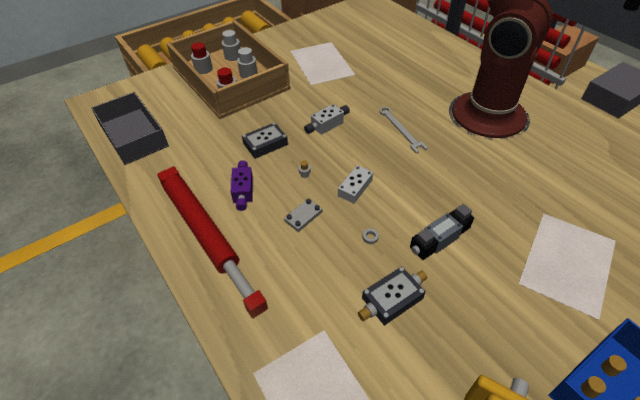

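View pics/side0.png

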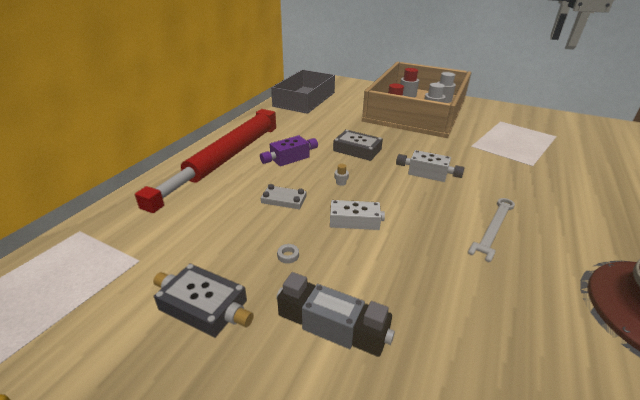

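Scene: ported subplate (393,295), plain subplate (265,139), check (356,184), grey throttle (327,119), purple look-alike throttle (242,185), solenoid (442,232), blanking plate (304,214), adapter (305,169), bearing (371,236). In the side picture, the same order is at (200,297), (358,144), (356,214), (430,165), (289,150, purple), (335,315), (284,196), (341,175) and (288,254). The throttle candidates are the grey (327,119) and the purple (242,185), so I take the grey one.

```bash
cat > m.py <<'E'
from h import *
np.set_printoptions(precision=1,suppress=True)
S=dict(ported=(595,250),plain=(575,-280),check=(480,-15),throttle=(393,-237),sol=(420,210),blank=(625,-8),adapter=(550,-120),bearing=(545,130),purple=(700,-165))
def run(cams):
    C={n:shot(n) for n in cams}
    for k,s in S.items():
        for n,(im,d,p) in C.items():
            P,u,v=cloud(p,d)
            m=(np.hypot(P[:,0]-s[0],P[:,1]-s[1])<110)&(P[:,2]>6)&(P[:,2]<90)
            Q=P[m]
            if len(Q)<30: print(k,n,'few',len(Q));continue
            # connected component nearest seed on 4 mm grid
            g=np.zeros((64,64),np.uint8); ij=((Q[:,:2]-s)/4+32).astype(int); g[ij[:,1],ij[:,0]]=1
            g=cv2.dilate(g,np.ones((3,3),np.uint8)); nl,L,_,cc=cv2.connectedComponentsWithStats(g)
            b=1+np.argmin(np.hypot(*(cc[1:]-32).T)); Q=Q[L[ij[:,1],ij[:,0]]==b]
            z=Q[:,2]; h,e=np.histogram(z,np.arange(6,92,2)); tops=[(int(a),int(c)) for a,c in zip(e,h) if c>0.08*len(z)]
            pk=e[np.argmax(h)]+1; T=Q[abs(z-pk)<3]
            (c,w,a)=cv2.minAreaRect(T[:,:2].astype(np.float32))
            (c2,w2,a2)=cv2.minAreaRect(Q[:,:2].astype(np.float32))
            print(k,n,len(Q),'peak',pk,tops,'| top',np.array(c),np.array(w),round(a,1),'| all',np.array(c2),np.array(w2),round(a2,1))
E
python3 -c "
from m import *
run(['scene','side'])
s=observe();print(s['ee_rot'],s['tool_pos']);print(np.array(optics.camera_params('wrist')['world_from_camera']))"
```

```text
ported scene 2302 peak 31 [(28, 661), (30, 833)] | top [603.3 267.1] [ 70.2 122.3] 88.1 | all [602.7 267.5] [ 70.9 160.7] 87.9
ported side 4505 peak 29 [(28, 1830), (30, 1078)] | top [601.4 268.1] [ 72.1 125.2] 88.4 | all [601.5 268.3] [ 72.3 161.7] 88.6
plain scene 985 peak 31 [(28, 110), (30, 296), (32, 249)] | top [ 569.5 -273.1] [ 74.6 100.9] 86.4 | all [ 569.9 -272.8] [ 76.2 100.7] 85.6
plain side 967 peak 31 [(28, 241), (30, 313)] | top [ 570.4 -270. ] [74.5 99.8] 85.6 | all [ 570.1 -270. ] [ 74.3 100.7] 86.2
check scene 768 peak 31 [(28, 96), (30, 293), (32, 152)] | top [476.7  -6.4] [93.2 47.2] 20.3 | all [473.5  -7.7] [100.2  47.4] 21.0
check side 1306 peak 29 [(28, 433), (30, 337)] | top [477.1  -4.9] [89.7 48.7] 21.3 | all [473.3  -6. ] [97.7 49.5] 21.3
throttle scene 773 peak 41 [(40, 177), (42, 96)] | top [ 390.7 -237.3] [81.2 49. ] 2.7 | all [ 394.4 -237.1] [151.9  49.1] 2.5
throttle side 1180 peak 39 [(38, 264), (40, 122)] | top [ 390.9 -236. ] [79.5 50.3] 1.8 | all [ 391.2 -236.1] [142.9  50.3] 2.0
sol scene 1764 peak 45 [(44, 364), (46, 312)] | top [424.8 221.4] [145
[... 712 characters left out ...]
ing scene 156 peak 13 [(8, 13), (10, 48), (12, 60), (14, 20)] | top [541.6 127.1] [35.8 32.9] 50.1 | all [542.2 127.8] [37.6 33. ] 50.1
bearing side 252 peak 11 [(6, 32), (8, 35), (10, 124), (12, 61)] | top [541.5 130.3] [34.2 34.8] 22.2 | all [541.5 130.3] [34.2 34.8] 22.2
purple scene 874 peak 41 [(40, 227), (42, 173)] | top [ 698.  -164.1] [82.4 45.6] 58.7 | all [ 697.7 -164. ] [148.9  46.2] 59.4
purple side 1027 peak 39 [(38, 178), (40, 154)] | top [ 698.9 -162.3] [80.3 48.6] 58.1 | all [ 698.1 -162. ] [144.5  50.2] 58.1
[ 1.   0.1  0.  -0. ] [ 182.  -624.   218.6]
[[   0.3    0.9    0.3  256.5]
 [  -1.     0.3    0.1 -602.8]
 [   0.    -0.3    1.   384.8]
 [   0.     0.     0.     1. ]]
```

```bash
cat > g.py <<'E'
from h import *
from scipy.spatial.transform import Rotation as Ro
def chain(*W):
    """each W=(x,y,z,yaw_deg of long axis or None). prints dp/turn from the previous pose"""
    s=observe(); p=np.array(s['tool_pos'],float); R=Ro.from_quat(s['ee_rot']).as_matrix()
    print('at',np.round(p,1),'yaw',round(np.degrees(np.arctan2(R[1,0],R[0,0])),2),'tilt',np.round(R[:,2],3),'j7',round(s['joints'][6],2),'t',s['time_s'],'w',s['width'])
    for w in W:
        t=np.array(w[:3],float); psi=np.arctan2(R[1,0],R[0,0])
        a=0 if w[3] is None else -((np.radians(w[3])-psi+np.pi/2)%np.pi-np.pi/2)
        dp=R.T@(t-p); print(w,'dp',np.round(dp,1),'turn',round(a,3),'rows>=',round(max(np.linalg.norm(dp)/50,abs(a)/.15),1))
        R=R@Ro.from_rotvec([0,0,a]).as_matrix(); p=t
E
python3 -c "
from g import *
chain((480,-300,220,10),(477,-6,220,20.8),(477,-6,100,None))"
```

```text
at [ 182.  -624.   218.6] yaw 16.27 tilt [ 0.  0. -1.] j7 -0.04 t 1.0 w 92.57790159654529
(480, -300, 220, 10) dp [ 376.8 -227.5   -1.3] turn 0.109 rows>= 8.8
(477, -6, 220, 20.8) dp [  48.1 -290.1    0. ] turn -0.188 rows>= 5.9
(477, -6, 100, None) dp [ -0.   0. 120.] turn 0 rows>= 2.4
```

Call:
arm_command([
  {"dp": [377, -227, 0], "turn": 0.109, "claw": 1},
  {"dp": [377, -227, 0], "turn": 0.109, "claw": 1},
  {"dp": [377, -227, 0], "turn": 0.109, "claw": 1},
  {"dp": [377, -227, 0], "turn": 0.109, "claw": 1},
  {"dp": [377, -227, 0], "turn": 0.109, "claw": 1},
  {"dp": [377, -227, 0], "turn": 0.109, "claw": 1},
  {"dp": [377, -227, 0], "turn": 0.109, "claw": 1},
  {"dp": [377, -227, 0], "turn": 0.109, "claw": 1},
  {"dp": [377, -227, 0], "turn": 0.109, "claw": 1},
  {"dp": [377, -227, 0], "turn": 0.109, "claw": 1},
])

```text
time_s: 2.0
tool_pos: [486.0, -292.8, 218.8]
ee_rot: [0.996, 0.094, 0.002, -0.002]
contact_force: [0.9, -0.6, -0.4]
width: 93.0
grasp_force: 0.0
```

Call:
arm_command([
  {"dp": [48, -290, 0], "turn": -0.188, "claw": 1},
  {"dp": [48, -290, 0], "turn": -0.188, "claw": 1},
  {"dp": [48, -290, 0], "turn": -0.188, "claw": 1},
  {"dp": [48, -290, 0], "turn": -0.188, "claw": 1},
  {"dp": [48, -290, 0], "turn": -0.188, "claw": 1},
  {"dp": [48, -290, 0], "turn": -0.188, "claw": 1},
  {"dp": [48, -290, 0], "turn": -0.188, "claw": 1},
  {"dp": [48, -290, 0], "turn": -0.188, "claw": 1},
  {"dp": [48, -290, 0], "turn": -0.188, "claw": 1},
  {"dp": [48, -290, 0], "turn": -0.188, "claw": 1},
])

```text
time_s: 3.0
tool_pos: [477.2, -8.8, 218.6]
ee_rot: [0.984, 0.178, -0.0, 0.0]
contact_force: [1.1, -0.5, -0.3]
width: 93.1
grasp_force: 0.0
```

```bash
python3 -c "
from m import *
im,d,p=shot('wrist');save(im,'w1.png')
for k in list(S):
    if k not in('check',): del S[k]
run(['wrist'])
from g import *
chain((477,-6,120,20.8),(477,-6,6,20.8))"
```

```text
check wrist 3377 peak 31 [(28, 1296), (30, 1895)] | top [476.8  -6.4] [89.9 45.9] 21.2 | all [473.2  -7.8] [98.3 46. ] 21.1
at [477.2  -8.2 218.6] yaw 20.61 tilt [-0. -0. -1.] j7 -1.3 t 3.1 w 92.83213640682388
(477, -6, 120, 20.8) dp [ 0.6 -2.2 98.6] turn -0.003 rows>= 2.0
(477, -6, 6, 20.8) dp [  0.  -0. 114.] turn -0.0 rows>= 2.3
```

View pics/w1.png

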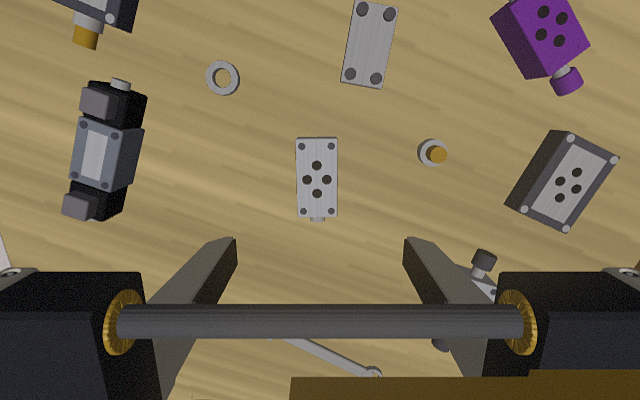

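The close view matches: check module at (316,178) with its plug end at the bottom (317,217), 90 x 46 mm, top at 30 mm. The fingers have clear room on both sides.

Call:
arm_command([
  {"dp": [0, 0, 40], "turn": 0, "claw": 1},
  {"dp": [0, 0, 80], "turn": 0, "claw": 1},
  {"dp": [0, 0, 115], "turn": 0, "claw": 1},
  {"dp": [0, 0, 145], "turn": 0, "claw": 1},
  {"dp": [0, 0, 170], "turn": 0, "claw": 1},
  {"dp": [0, 0, 190], "turn": 0, "claw": 1},
  {"dp": [0, 0, 203], "turn": 0, "claw": 1},
  {"dp": [0, 0, 211], "turn": 0, "claw": 1},
  {"dp": [0, 0, 211], "turn": 0, "claw": 1},
  {"dp": [0, 0, 211], "turn": 0, "claw": 1},
])

```text
time_s: 4.1
tool_pos: [477.6, -6.8, 8.0]
ee_rot: [0.984, 0.18, 0.0, 0.0]
contact_force: [0.6, -0.6, 0.8]
width: 92.6
grasp_force: 0.0
```

Call:
arm_command([
  {"dp": [0, 0, 0], "turn": 0, "claw": 0.3},
  {"dp": [0, 0, 0], "turn": 0, "claw": 0.3},
  {"dp": [0, 0, 0], "turn": 0, "claw": 0.3},
  {"dp": [0, 0, 0], "turn": 0, "claw": 0.3},
  {"dp": [0, 0, 0], "turn": 0, "claw": 0.3},
  {"dp": [0, 0, 0], "turn": 0, "claw": 0.3},
  {"dp": [0, 0, 0], "turn": 0, "claw": 0.3},
  {"dp": [0, 0, 0], "turn": 0, "claw": 0.3},
], newtons=30)

```text
time_s: 4.9
tool_pos: [477.1, -6.2, 7.7]
ee_rot: [0.984, 0.181, -0.0, -0.0]
contact_force: [0.7, 0.4, 1.2]
width: 45.7
grasp_force: 30.0
```

```bash
python3 -c "
from g import *
chain((477,-6,190,20.8),(602.2,267.8,190,-1.8),(602.2,267.8,38,-1.8))"
```

```text
at [477.1  -6.2   7.7] yaw 20.8 tilt [-0.  0. -1.] j7 -1.37 t 4.9 w 45.738820567410826
(477, -6, 190, 20.8) dp [   0.    -0.3 -182.3] turn 0.0 rows>= 3.6
(602.2, 267.8, 190, -1.8) dp [ 2.143e+02 -2.115e+02  1.000e-01] turn 0.394 rows>= 6.0
(602.2, 267.8, 38, -1.8) dp [0.00e+00 1.00e-01 1.52e+02] turn 0.0 rows>= 3.0
```

Call:
arm_command([
  {"dp": [0, 0, -15], "turn": 0, "claw": 0.3},
  {"dp": [0, 0, -40], "turn": 0, "claw": 0.3},
  {"dp": [0, 0, -75], "turn": 0, "claw": 0.3},
  {"dp": [0, 0, -110], "turn": 0, "claw": 0.3},
  {"dp": [0, 0, -145], "turn": 0, "claw": 0.3},
  {"dp": [0, 0, -170], "turn": 0, "claw": 0.3},
  {"dp": [0, 0, -182], "turn": 0, "claw": 0.3},
  {"dp": [0, 0, -182], "turn": 0, "claw": 0.3},
])

```text
time_s: 5.7
tool_pos: [477.6, -6.7, 190.7]
ee_rot: [0.984, 0.18, 0.001, 0.0]
contact_force: [0.7, -0.1, -3.8]
width: 45.9
grasp_force: 30.0
```

Call:
arm_command([
  {"dp": [15, -15, 0], "turn": 0.04, "claw": 0.3},
  {"dp": [40, -40, 0], "turn": 0.08, "claw": 0.3},
  {"dp": [70, -70, 0], "turn": 0.13, "claw": 0.3},
  {"dp": [102, -101, 0], "turn": 0.2, "claw": 0.3},
  {"dp": [134, -132, 0], "turn": 0.27, "claw": 0.3},
  {"dp": [164, -162, 0], "turn": 0.32, "claw": 0.3},
  {"dp": [190, -188, 0], "turn": 0.37, "claw": 0.3},
  {"dp": [207, -204, 0], "turn": 0.394, "claw": 0.3},
  {"dp": [214, -211, 0], "turn": 0.394, "claw": 0.3},
  {"dp": [214, -211, 0], "turn": 0.394, "claw": 0.3},
])

```text
time_s: 6.7
tool_pos: [601.2, 267.4, 187.3]
ee_rot: [1.0, -0.014, -0.002, 0.001]
contact_force: [0.1, 0.1, -3.7]
width: 46.1
grasp_force: 30.0
```

```bash
python3 -c "
from m import *
im,d,p=shot('wrist');save(im,'w2.png')
from g import *
# ported top points
P,u,v=cloud(p,d); m=(abs(P[:,0]-602)<95)&(abs(P[:,1]-268)<60)&(abs(P[:,2]-30)<5)
print(m.sum(),cv2.minAreaRect(P[m][:,:2].astype(np.float32)),P[m][:,2].mean())
chain((602.2,267.8,38,-1.8))"
```

```text
2694 ((649.4266967773438, 265.58544921875), (70.04134368896484, 63.230228424072266), 88.38884735107422) 29.947255192045645
at [601.4 265.3 187.9] yaw -1.77 tilt [-0. -0. -1.] j7 -2.07 t 6.75 w 45.604394995121325
(602.2, 267.8, 38, -1.8) dp [  1.3  -2.9 149.8] turn 0.0 rows>= 3.0
```

View pics/w2.png

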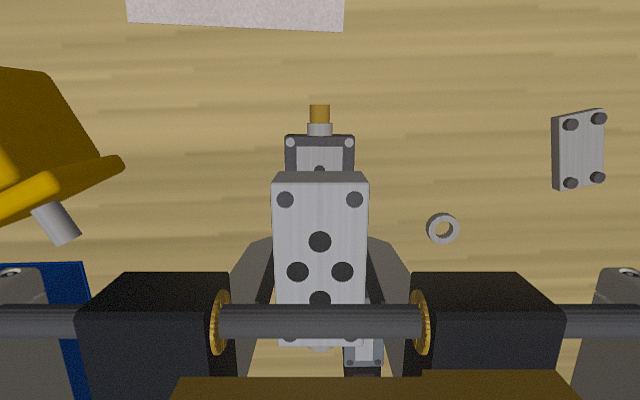

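The check module hangs square at (320,260) in the gripper, over the ported subplate. The subplate's far corners are at (290,143) and (348,143), and its fitting is at (320,113).

Call:
arm_command([
  {"dp": [0, 0, 30], "turn": 0, "claw": 0.3},
  {"dp": [0, 0, 60], "turn": 0, "claw": 0.3},
  {"dp": [0, 0, 80], "turn": 0, "claw": 0.3},
  {"dp": [0, 0, 90], "turn": 0, "claw": 0.3},
  {"dp": [0, 0, 90], "turn": 0, "claw": 0.3},
  {"dp": [0, 0, 90], "turn": 0, "claw": 0.3},
])

```text
time_s: 7.35
tool_pos: [603.2, 265.9, 100.8]
ee_rot: [1.0, -0.016, 0.001, -0.0]
contact_force: [0.2, 0.4, -3.3]
width: 45.7
grasp_force: 30.0
```

```bash
python3 -c "
from m import *
from g import *
for i in range(4):
    im,d,p=shot(['wrist','scene','side','wrist'][i]); chain((602.2,267.4,38,-1.8))
    P,u,v=cloud(p,d); 
    for lo,hi in((27,33),(79,100)):
        m=(abs(P[:,0]-602)<56)&(abs(P[:,1]-268)<45)&(P[:,2]>lo)&(P[:,2]<hi)
        if m.sum()>20: print(lo,m.sum(),cv2.minAreaRect(P[m][:,:2].astype(np.float32)),P[m][:,2].mean(), np.percentile(P[m][:,2],95))
"
```

```text
at [603.5 266.4 101.3] yaw -1.83 tilt [ 0.  0. -1.] j7 -2.08 t 7.4 w 46.000010295845776
(602.2, 267.4, 38, -1.8) dp [-1.5 -0.8 63.3] turn -0.0 rows>= 1.3
27 2151 ((644.5096435546875, 266.33038330078125), (27.191696166992188, 70.94395446777344), 2.743913173675537) 30.10673291668384 31.492980077538064
79 177 ((648.2376098632812, 263.8974304199219), (44.765174865722656, 0.6499761939048767), 88.04763793945312) 96.89633718341045 99.72687562104815
at [603.5 266.7 101.4] yaw -1.81 tilt [ 0.  0. -1.] j7 -2.08 t 7.45 w 46.02576877906888
(602.2, 267.4, 38, -1.8) dp [-1.5 -0.5 63.4] turn -0.0 rows>= 1.3
27 1094 ((602.7760620117188, 268.60394287109375), (69.93303680419922, 109.67920684814453), 85.92237854003906) 30.169219984574976 32.2609865220642
79 43 ((641.4921264648438, 274.7073974609375), (27.330204010009766, 56.259769439697266), 39.24530792236328) 97.125421543834 99.9035763031765
at [603.4 266.9 101.4] yaw -1.8 tilt [ 0.  0. -1.] j7 -2.08 t 7.5 w 46.0327392560332
(602.2, 267.4, 38, -1.8) dp [-1.4 -0.4 63.4] turn -0.0 rows>= 1.3
27 2843 ((601.6331787109375, 268.6033630371094), (71.04357147216797, 110.70313262939453), 89.05108642578125) 29.621396118250445 31.23849828390673
79 152 ((594.6697387695312, 285.3362121582031), (99.89482879638672, 41.570289611816406), 25.509859085083008) 97.08133882494205 99.64080301365291
at [603.2 267.  101.2] yaw -1.79 tilt [ 0.  0. -1.] j7 -2.08 t 7.55 w 45.91621128139463
(602.2, 267.4, 38, -1.8) dp [-1.1 -0.3 63.2] turn 0.0 rows>= 1.3
27 2137 ((644.5587158203125, 265.74615478515625), (70.31336212158203, 26.909696578979492), 88.59162139892578) 30.07951821749377 31.46977382582617
79 164 ((648.4255981445312, 264.9281005859375), (44.200462341308594, 0.6189892292022705), 88.41734313964844) 97.25801740883766 99.41644031364913
```

Call:
arm_command([
  {"dp": [-1, -0.5, 15], "turn": 0, "claw": 0.3},
  {"dp": [-1, -0.5, 30], "turn": 0, "claw": 0.3},
  {"dp": [-1, -0.5, 42], "turn": 0, "claw": 0.3},
  {"dp": [-1, -0.5, 52], "turn": 0, "claw": 0.3},
  {"dp": [-1, -0.5, 58], "turn": 0, "claw": 0.3},
  {"dp": [-1, -0.5, 61], "turn": 0, "claw": 0.3},
  {"dp": [-1, -0.5, 61], "turn": 0, "claw": 0.3},
  {"dp": [-1, -0.5, 62], "turn": 0, "claw": 0.3},
  {"dp": [-1, -0.5, 62.5], "turn": 0, "claw": 0.3},
  {"dp": [-1, -0.5, 63], "turn": 0, "claw": 0.3},
])

```text
time_s: 8.55
tool_pos: [601.9, 267.4, 37.8]
ee_rot: [1.0, -0.016, 0.001, -0.0]
contact_force: [-1.8, -0.6, 3.0]
width: 45.6
grasp_force: 30.0
```

Call:
arm_command([
  {"dp": [0, 0, 0], "turn": 0, "claw": 0.3},
  {"dp": [0, 0, 0], "turn": 0, "claw": 0.3},
  {"dp": [0, 0, 0], "turn": 0, "claw": 0.3},
  {"dp": [0, 0, 0], "turn": 0, "claw": 0.3},
])

```text
time_s: 8.95
tool_pos: [601.9, 267.4, 37.8]
ee_rot: [1.0, -0.016, 0.001, -0.0]
contact_force: [-2.3, -0.5, 6.3]
width: 46.1
grasp_force: 30.0
```

Contact is felt (the force went from -3.5 to +6 N), so I open and rise.

Call:
arm_command([
  {"dp": [0, 0, 0], "turn": 0, "claw": 0.75},
  {"dp": [0, 0, 0], "turn": 0, "claw": 0.75},
  {"dp": [0, 0, 0], "turn": 0, "claw": 0.75},
  {"dp": [0, 0, -10], "turn": 0, "claw": 0.75},
  {"dp": [0, 0, -40], "turn": 0, "claw": 0.75},
  {"dp": [0, 0, -80], "turn": 0, "claw": 1},
  {"dp": [0, 0, -125], "turn": 0, "claw": 1},
  {"dp": [0, 0, -160], "turn": 0, "claw": 1},
  {"dp": [0, 0, -180], "turn": 0, "claw": 1},
  {"dp": [0, 0, -180], "turn": 0, "claw": 1},
])

```text
time_s: 9.95
tool_pos: [603.5, 268.2, 221.4]
ee_rot: [1.0, -0.016, 0.004, -0.002]
contact_force: [0.2, -0.2, 0.3]
width: 93.0
grasp_force: 0.0
```

```bash
python3 -c "
from g import *
chain((480,0,218,0),(390.9,-236.6,200,2.2))"
```

```text
at [603.5 268.2 221.4] yaw -1.79 tilt [ 0.008  0.004 -1.   ] j7 -2.07 t 9.95 w 92.97122698843036
(480, 0, 218, 0) dp [-115.1  271.9    1.3] turn -0.031 rows>= 5.9
(390.9, -236.6, 200, 2.2) dp [-89.2 236.7  16.3] turn -0.038 rows>= 5.1
```

Call:
arm_command([
  {"dp": [-114, 271, 0], "turn": -0.031, "claw": 1},
  {"dp": [-114, 271, 0], "turn": -0.031, "claw": 1},
  {"dp": [-114, 271, 0], "turn": -0.031, "claw": 1},
  {"dp": [-114, 271, 0], "turn": -0.031, "claw": 1},
  {"dp": [-114, 271, 0], "turn": -0.031, "claw": 1},
  {"dp": [-114, 271, 0], "turn": -0.031, "claw": 1},
  {"dp": [-114, 271, 0], "turn": -0.031, "claw": 1},
])

```text
time_s: 10.65
tool_pos: [475.1, -7.4, 215.5]
ee_rot: [1.0, -0.006, -0.003, 0.002]
contact_force: [0.7, 0.9, 0.6]
width: 92.8
grasp_force: 0.0
```

Call:
arm_command([
  {"dp": [-89, 237, 18], "turn": -0.038, "claw": 1},
  {"dp": [-89, 237, 18], "turn": -0.038, "claw": 1},
  {"dp": [-89, 237, 18], "turn": -0.038, "claw": 1},
  {"dp": [-89, 237, 18], "turn": -0.038, "claw": 1},
  {"dp": [-89, 237, 18], "turn": -0.038, "claw": 1},
  {"dp": [-89, 237, 18], "turn": -0.038, "claw": 1},
  {"dp": [-89, 237, 18], "turn": -0.038, "claw": 1},
  {"dp": [-89, 237, 18], "turn": -0.038, "claw": 1},
  {"dp": [-89, 237, 18], "turn": -0.038, "claw": 1},
  {"dp": [-89, 237, 18], "turn": -0.038, "claw": 1},
])

```text
time_s: 11.65
tool_pos: [390.8, -235.4, 198.6]
ee_rot: [1.0, 0.021, 0.0, -0.0]
contact_force: [0.5, 0.7, -0.2]
width: 93.1
grasp_force: 0.0
```

```bash
python3 -c "
from m import *
im,d,p=shot('wrist');save(im,'w3.png')
S['ported']=(602,267)
for k in list(S):
    if k not in('throttle','ported'): del S[k]
run(['wrist','scene','side'])
from g import *
chain((390.9,-236.6,100,2.2))"
```

```text
ported wrist few 0
ported scene 2398 peak 59 [(28, 201), (30, 212), (58, 485), (60, 440)] | top [603.2 266.9] [46.6 90.7] 88.4 | all [603.9 273.5] [ 70.1 160.1] 79.7
ported side 5097 peak 59 [(28, 624), (58, 999), (60, 773)] | top [601.5 268. ] [48.1 91.8] 88.5 | all [601.6 269.1] [ 71.5 162.5] 89.0
throttle wrist 4606 peak 41 [(38, 1419), (40, 1909)] | top [ 390.3 -238.6] [80.1 46. ] 2.4 | all [ 390.3 -238.6] [143.  46.] 2.4
throttle scene 777 peak 41 [(38, 73), (40, 148), (42, 109)] | top [ 390.4 -238.5] [82.  49.8] 1.0 | all [ 390.2 -238.9] [145.1  52.2] 4.5
throttle side 1179 peak 39 [(38, 234), (40, 151)] | top [ 391.1 -237.2] [79.6 51.7] 2.0 | all [ 391.3 -236.4] [143.6  51.4] 0.5
at [ 390.3 -236.5  198.7] yaw 2.24 tilt [ 0.  0. -1.] j7 -1.02 t 11.85 w 92.74170672750147
(390.9, -236.6, 100, 2.2) dp [ 0.6  0.1 98.7] turn 0.001 rows>= 2.0
```

View pics/w3.png

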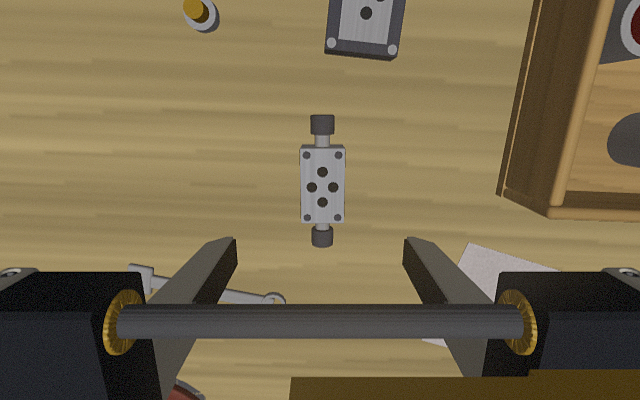

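The check module sits centred on its subplate (58-60 mm top, centre within about 1 mm). Here the grey throttle is at (322,185), with knobs at (322,124) and (322,236), and the fingers have room on both sides.

Call:
arm_command([
  {"dp": [0, 1.5, 40], "turn": 0, "claw": 1},
  {"dp": [0, 1.5, 80], "turn": 0, "claw": 1},
  {"dp": [0, 1.5, 115], "turn": 0, "claw": 1},
  {"dp": [0, 1.5, 145], "turn": 0, "claw": 1},
  {"dp": [0, 1.5, 168], "turn": 0, "claw": 1},
  {"dp": [0, 1.5, 182], "turn": 0, "claw": 1},
  {"dp": [0, 1.5, 188], "turn": 0, "claw": 1},
  {"dp": [0, 1.5, 188], "turn": 0, "claw": 1},
  {"dp": [0, 1.5, 188], "turn": 0, "claw": 1},
  {"dp": [0, 1.5, 188], "turn": 0, "claw": 1},
])

```text
time_s: 12.85
tool_pos: [390.7, -238.9, 11.5]
ee_rot: [1.0, 0.019, 0.001, 0.0]
contact_force: [-0.3, -0.0, -0.8]
width: 93.3
grasp_force: 0.0
```

Call:
arm_command([
  {"dp": [0, 0, 0], "turn": 0, "claw": 0.3},
  {"dp": [0, 0, 0], "turn": 0, "claw": 0.3},
  {"dp": [0, 0, 0], "turn": 0, "claw": 0.3},
  {"dp": [0, 0, 0], "turn": 0, "claw": 0.3},
  {"dp": [0, 0, 0], "turn": 0, "claw": 0.3},
  {"dp": [0, 0, 0], "turn": 0, "claw": 0.3},
  {"dp": [0, 0, 0], "turn": 0, "claw": 0.3},
  {"dp": [0, 0, 0], "turn": 0, "claw": 0.3},
], newtons=35)

```text
time_s: 13.65
tool_pos: [390.0, -238.4, 10.6]
ee_rot: [1.0, 0.019, -0.0, -0.0]
contact_force: [-0.3, 0.4, -0.2]
width: 46.1
grasp_force: 35.0
```

```bash
python3 -c "
from g import *
chain((390.4,-238,200,2.2),(500,20,200,0),(602,267.5,200,-1.8))"
```

```text
at [ 390.  -238.4   10.6] yaw 2.18 tilt [-0.  0. -1.] j7 -1.0 t 13.65 w 46.122065203552864
(390.4, -238, 200, 2.2) dp [   0.4   -0.5 -189.4] turn -0.0 rows>= 3.8
(500, 20, 200, 0) dp [ 1.194e+02 -2.536e+02  1.000e-01] turn 0.038 rows>= 5.6
(602, 267.5, 200, -1.8) dp [ 1.020e+02 -2.475e+02  1.000e-01] turn 0.031 rows>= 5.4
```

Call:
arm_command([
  {"dp": [0, 0, -15], "turn": 0, "claw": 0.3},
  {"dp": [0, 0, -40], "turn": 0, "claw": 0.3},
  {"dp": [0, 0, -75], "turn": 0, "claw": 0.3},
  {"dp": [0, 0, -112], "turn": 0, "claw": 0.3},
  {"dp": [0, 0, -147], "turn": 0, "claw": 0.3},
  {"dp": [0, 0, -173], "turn": 0, "claw": 0.3},
  {"dp": [0, 0, -189], "turn": 0, "claw": 0.3},
  {"dp": [0, 0, -189], "turn": 0, "claw": 0.3},
])

```text
time_s: 14.45
tool_pos: [390.6, -239.0, 201.0]
ee_rot: [1.0, 0.019, 0.002, 0.001]
contact_force: [0.2, 0.2, -3.8]
width: 45.8
grasp_force: 35.0
```

Call:
arm_command([
  {"dp": [7, -14, 0], "turn": 0, "claw": 0.3},
  {"dp": [18, -38, 0], "turn": 0.01, "claw": 0.3},
  {"dp": [32, -68, 0], "turn": 0.015, "claw": 0.3},
  {"dp": [47, -100, 0], "turn": 0.02, "claw": 0.3},
  {"dp": [63, -133, 0], "turn": 0.025, "claw": 0.3},
  {"dp": [78, -166, 0], "turn": 0.03, "claw": 0.3},
  {"dp": [93, -197, 0], "turn": 0.035, "claw": 0.3},
  {"dp": [106, -225, 0], "turn": 0.038, "claw": 0.3},
  {"dp": [115, -244, 0], "turn": 0.038, "claw": 0.3},
  {"dp": [119, -254, 0], "turn": 0.038, "claw": 0.3},
])

```text
time_s: 15.45
tool_pos: [498.5, 22.3, 197.6]
ee_rot: [1.0, 0.002, -0.002, -0.0]
contact_force: [0.4, -0.6, -4.2]
width: 45.6
grasp_force: 35.0
```

Call:
arm_command([
  {"dp": [6, -14, 0], "turn": 0, "claw": 0.3},
  {"dp": [16, -38, 0], "turn": 0.01, "claw": 0.3},
  {"dp": [28, -68, 0], "turn": 0.015, "claw": 0.3},
  {"dp": [41, -100, 0], "turn": 0.02, "claw": 0.3},
  {"dp": [55, -133, 0], "turn": 0.025, "claw": 0.3},
  {"dp": [68, -166, 0], "turn": 0.03, "claw": 0.3},
  {"dp": [81, -197, 0], "turn": 0.031, "claw": 0.3},
  {"dp": [92, -223, 0], "turn": 0.031, "claw": 0.3},
  {"dp": [100, -242, 0], "turn": 0.031, "claw": 0.3},
  {"dp": [102, -247, 0], "turn": 0.031, "claw": 0.3},
])

```text
time_s: 16.45
tool_pos: [600.9, 269.2, 198.0]
ee_rot: [1.0, -0.014, -0.001, -0.0]
contact_force: [-0.5, 0.3, -3.9]
width: 45.9
grasp_force: 35.0
```

Call:
arm_command([
  {"dp": [0, 0, 20], "turn": 0, "claw": 0.3},
  {"dp": [0, 0, 45], "turn": 0, "claw": 0.3},
  {"dp": [0, 0, 60], "turn": 0, "claw": 0.3},
  {"dp": [0, 0, 70], "turn": 0, "claw": 0.3},
  {"dp": [0, 0, 70], "turn": 0, "claw": 0.3},
  {"dp": [0, 0, 70], "turn": 0, "claw": 0.3},
  {"dp": [0, 0, 70], "turn": 0, "claw": 0.3},
])

```text
time_s: 17.15
tool_pos: [602.2, 266.8, 131.0]
ee_rot: [1.0, -0.016, 0.001, -0.001]
contact_force: [0.1, 0.4, -4.8]
width: 46.2
grasp_force: 35.0
```

```bash
python3 -c "
from m import *
from g import *
im,d,p=shot('wrist'); save(im,'w4.png')
P,u,v=cloud(p,d); m=(abs(P[:,0]-602)<95)&(abs(P[:,1]-268)<60)
for z in (30,60,160): 
    k=m&(abs(P[:,2]-z)<4)
    if k.sum()>20: print(z,k.sum(),cv2.minAreaRect(P[k][:,:2].astype(np.float32)))
im,d,p=shot('side'); save(im,'s4.png')
chain((602,267.5,71.5,-1.8))
"
```

```text
30 856 ((652.3484497070312, 265.54388427734375), (70.20833587646484, 58.710872650146484), 88.58505249023438)
60 538 ((638.22509765625, 265.7978210449219), (45.85870361328125, 17.48851776123047), 88.00342559814453)
160 12201 ((602.8099365234375, 266.3666687011719), (76.37342834472656, 80.48011016845703), 88.12255096435547)
at [602.  266.9 130.9] yaw -1.79 tilt [ 0.  0. -1.] j7 -2.06 t 17.25 w 45.483317563840984
(602, 267.5, 71.5, -1.8) dp [-0.1 -0.5 59.4] turn 0.0 rows>= 1.2
```

View pics/s4.png

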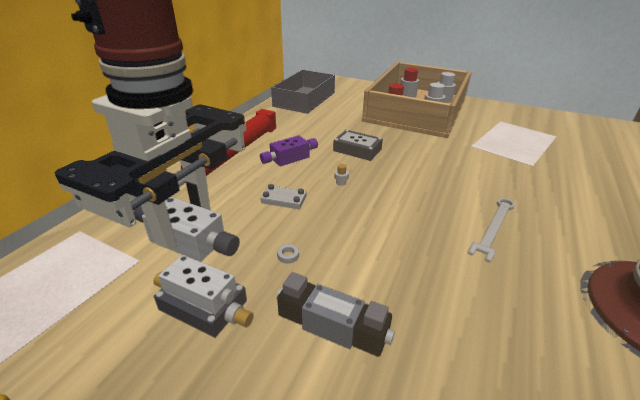

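The side view shows the throttle at (190,230), hanging level above the check module, which is seated squarely on the subplate at (200,285).

Call:
arm_command([
  {"dp": [0, -0.4, 15], "turn": 0, "claw": 0.3},
  {"dp": [0, -0.4, 30], "turn": 0, "claw": 0.3},
  {"dp": [0, -0.4, 42], "turn": 0, "claw": 0.3},
  {"dp": [0, -0.4, 51], "turn": 0, "claw": 0.3},
  {"dp": [0, -0.4, 56], "turn": 0, "claw": 0.3},
  {"dp": [0, -0.4, 58], "turn": 0, "claw": 0.3},
  {"dp": [0, -0.4, 58], "turn": 0, "claw": 0.3},
  {"dp": [0, -0.4, 59], "turn": 0, "claw": 0.3},
  {"dp": [0, -0.4, 59.5], "turn": 0, "claw": 0.3},
  {"dp": [0, -0.4, 60], "turn": 0, "claw": 0.3},
])

```text
time_s: 18.25
tool_pos: [601.9, 267.3, 70.8]
ee_rot: [1.0, -0.016, 0.001, -0.0]
contact_force: [-0.6, -0.4, 1.7]
width: 46.0
grasp_force: 35.0
```

Call:
arm_command([
  {"dp": [0, 0, 0.3], "turn": 0, "claw": 0.3},
  {"dp": [0, 0, 0.3], "turn": 0, "claw": 0.3},
  {"dp": [0, 0, 0.3], "turn": 0, "claw": 0.3},
  {"dp": [0, 0, 0.3], "turn": 0, "claw": 0.3},
])

```text
time_s: 18.65
tool_pos: [601.9, 267.3, 70.7]
ee_rot: [1.0, -0.016, 0.001, -0.0]
contact_force: [-2.8, -0.6, 5.3]
width: 45.7
grasp_force: 35.0
```

Call:
arm_command([
  {"dp": [0, 0, 0], "turn": 0, "claw": 0.75},
  {"dp": [0, 0, 0], "turn": 0, "claw": 0.75},
  {"dp": [0, 0, 0], "turn": 0, "claw": 0.75},
  {"dp": [0, 0, -10], "turn": 0, "claw": 0.75},
  {"dp": [0, 0, -35], "turn": 0, "claw": 0.75},
  {"dp": [0, 0, -70], "turn": 0, "claw": 1},
  {"dp": [0, 0, -105], "turn": 0, "claw": 1},
  {"dp": [0, 0, -135], "turn": 0, "claw": 1},
  {"dp": [0, 0, -150], "turn": 0, "claw": 1},
  {"dp": [0, 0, -150], "turn": 0, "claw": 1},
])

```text
time_s: 19.65
tool_pos: [603.1, 267.9, 223.2]
ee_rot: [1.0, -0.016, 0.003, -0.002]
contact_force: [0.1, -0.1, 0.2]
width: 93.0
grasp_force: 0.0
```

```bash
python3 -c "
from g import *
chain((422.5,222.2,200,-0.3))"
```

```text
at [603.1 267.9 223.2] yaw -1.79 tilt [ 0.007  0.003 -1.   ] j7 -2.06 t 19.65 w 93.0017240343305
(422.5, 222.2, 200, -0.3) dp [-179.2   51.4   21.8] turn -0.026 rows>= 3.8
```

Call:
arm_command([
  {"dp": [-178, 51, 20], "turn": -0.026, "claw": 1},
  {"dp": [-178, 51, 20], "turn": -0.026, "claw": 1},
  {"dp": [-178, 51, 20], "turn": -0.026, "claw": 1},
  {"dp": [-178, 51, 20], "turn": -0.026, "claw": 1},
  {"dp": [-178, 51, 20], "turn": -0.026, "claw": 1},
  {"dp": [-178, 51, 20], "turn": -0.026, "claw": 1},
  {"dp": [-178, 51, 20], "turn": -0.026, "claw": 1},
  {"dp": [-178, 51, 20], "turn": -0.026, "claw": 1},
])

```text
time_s: 20.45
tool_pos: [423.3, 222.0, 199.3]
ee_rot: [1.0, -0.003, 0.0, -0.0]
contact_force: [-0.8, -0.8, -0.1]
width: 93.3
grasp_force: 0.0
```

```bash
python3 -c "
from m import *
S['ported']=(602,267); S['sol']=(422,222)
for k in list(S):
    if k not in('sol','ported'): del S[k]
im,d,p=shot('wrist');save(im,'w5.png')
run(['wrist'])
C={n:shot(n) for n in('scene','side')}
for n,(im,d,p) in C.items():
    P,u,v=cloud(p,d)
    for c,z,r in(((602,267),100,70),((422,222),46,45)):
        k=(np.hypot(P[:,0]-c[0],P[:,1]-c[1])<r)&(abs(P[:,2]-z)<4); print(n,k.sum(),z,cv2.minAreaRect(P[k][:,:2].astype(np.float32)))
from g import *
chain((422.5,222.2,10,-0.3))"
```

```text
ported wrist 3260 peak 31 [(28, 402), (30, 563), (86, 297), (88, 270)] | top [574.5 268.1] [70.2 45.5] 88.1 | all [555.7 259.7] [63.2 83.2] 21.3
sol wrist 6194 peak 45 [(44, 2306), (46, 1976), (62, 1049)] | top [423.1 221.6] [ 45.9 144.6] 89.4 | all [426.8 221.6] [ 45.9 152.1] 89.4
scene 1008 100 ((603.1182861328125, 266.8432312011719), (46.85443115234375, 80.61015319824219), 89.18968963623047)
scene 692 46 ((420.9759826660156, 221.59469604492188), (47.92951202392578, 85.78733825683594), 89.21795654296875)
side 1721 100 ((601.4804077148438, 267.55657958984375), (47.16725540161133, 81.53034973144531), 88.61359405517578)
side 1915 46 ((422.77325439453125, 222.6176300048828), (47.15655517578125, 87.9211654663086), 89.33219146728516)
at [422.4 221.8 199.2] yaw -0.32 tilt [ 0.  0. -1.] j7 -2.13 t 20.65 w 92.95974082395398
(422.5, 222.2, 10, -0.3) dp [  0.1  -0.4 189.2] turn -0.0 rows>= 3.8
```

View pics/w5.png

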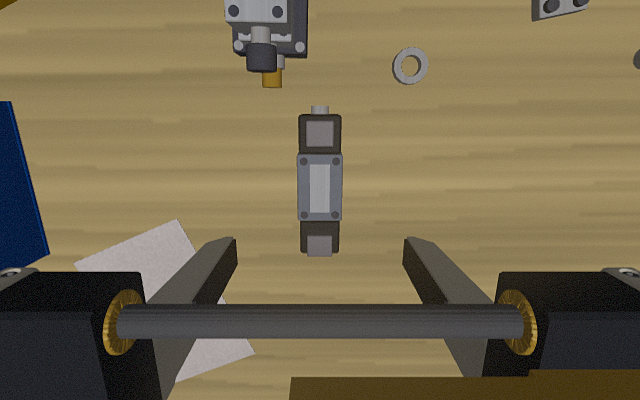

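Throttle is in place (100 mm top, centre within about 1 mm). The solenoid body is at (320,187), between coils at (320,133) and (320,238), and the fingers have room beside it.

Call:
arm_command([
  {"dp": [0.5, 0, 40], "turn": 0.005, "claw": 1},
  {"dp": [0.5, 0, 80], "turn": 0.005, "claw": 1},
  {"dp": [0.5, 0, 115], "turn": 0.005, "claw": 1},
  {"dp": [0.5, 0, 145], "turn": 0.005, "claw": 1},
  {"dp": [0.5, 0, 168], "turn": 0.005, "claw": 1},
  {"dp": [0.5, 0, 180], "turn": 0.005, "claw": 1},
  {"dp": [0.5, 0, 186], "turn": 0.005, "claw": 1},
  {"dp": [0.5, 0, 186], "turn": 0.005, "claw": 1},
  {"dp": [0.5, 0, 186], "turn": 0.005, "claw": 1},
  {"dp": [0.5, 0, 186], "turn": 0.005, "claw": 1},
])

```text
time_s: 21.65
tool_pos: [423.1, 222.1, 14.4]
ee_rot: [1.0, -0.005, 0.001, -0.001]
contact_force: [0.9, -0.8, 0.2]
width: 93.0
grasp_force: 0.0
```

Call:
arm_command([
  {"dp": [0, 0, 0], "turn": 0, "claw": 0.3},
  {"dp": [0, 0, 0], "turn": 0, "claw": 0.3},
  {"dp": [0, 0, 0], "turn": 0, "claw": 0.3},
  {"dp": [0, 0, 0], "turn": 0, "claw": 0.3},
  {"dp": [0, 0, 0], "turn": 0, "claw": 0.3},
  {"dp": [0, 0, 0], "turn": 0, "claw": 0.3},
  {"dp": [0, 0, 0], "turn": 0, "claw": 0.3},
  {"dp": [0, 0, 0], "turn": 0, "claw": 0.3},
], newtons=45)

```text
time_s: 22.45
tool_pos: [422.4, 222.0, 13.4]
ee_rot: [1.0, -0.005, 0.0, -0.0]
contact_force: [0.4, 1.1, -0.7]
width: 45.8
grasp_force: 45.0
```

```bash
python3 -c "
from g import *
chain((422.5,222.2,200,None),(602,267.3,200,-1.8))"
```

```text
at [422.4 222.   13.4] yaw -0.57 tilt [ 0.  0. -1.] j7 -2.15 t 22.45 w 45.786910163682776
(422.5, 222.2, 200, None) dp [ 1.000e-01 -3.000e-01 -1.866e+02] turn 0 rows>= 3.7
(602, 267.3, 200, -1.8) dp [179.  -46.9   0. ] turn 0.021 rows>= 3.7
```

Call:
arm_command([
  {"dp": [0, 0, -15], "turn": 0, "claw": 0.3},
  {"dp": [0, 0, -40], "turn": 0, "claw": 0.3},
  {"dp": [0, 0, -75], "turn": 0, "claw": 0.3},
  {"dp": [0, 0, -112], "turn": 0, "claw": 0.3},
  {"dp": [0, 0, -147], "turn": 0, "claw": 0.3},
  {"dp": [0, 0, -170], "turn": 0, "claw": 0.3},
  {"dp": [0, 0, -180], "turn": 0, "claw": 0.3},
  {"dp": [0, 0, -180], "turn": 0, "claw": 0.3},
])

```text
time_s: 23.25
tool_pos: [422.0, 221.3, 193.2]
ee_rot: [1.0, -0.005, -0.0, 0.0]
contact_force: [0.5, 0.6, -7.4]
width: 45.7
grasp_force: 45.0
```

Call:
arm_command([
  {"dp": [12, -3, 0], "turn": 0, "claw": 0.3},
  {"dp": [32, -8, 0], "turn": 0.004, "claw": 0.3},
  {"dp": [57, -15, 0], "turn": 0.008, "claw": 0.3},
  {"dp": [85, -22, 0], "turn": 0.012, "claw": 0.3},
  {"dp": [113, -30, 0], "turn": 0.016, "claw": 0.3},
  {"dp": [140, -37, 0], "turn": 0.02, "claw": 0.3},
  {"dp": [162, -43, 0], "turn": 0.021, "claw": 0.3},
  {"dp": [175, -46, 0], "turn": 0.021, "claw": 0.3},
  {"dp": [179, -47, 0], "turn": 0.021, "claw": 0.3},
  {"dp": [179, -47, 0], "turn": 0.021, "claw": 0.3},
])

```text
time_s: 24.25
tool_pos: [600.4, 266.1, 190.2]
ee_rot: [1.0, -0.016, -0.003, 0.001]
contact_force: [-0.8, -1.5, -7.7]
width: 45.7
grasp_force: 45.0
```

Call:
arm_command([
  {"dp": [0, 0, 10], "turn": 0, "claw": 0.3},
  {"dp": [0, 0, 25], "turn": 0, "claw": 0.3},
  {"dp": [0, 0, 38], "turn": 0, "claw": 0.3},
  {"dp": [0, 0, 45], "turn": 0, "claw": 0.3},
  {"dp": [0, 0, 45], "turn": 0, "claw": 0.3},
  {"dp": [0, 0, 45], "turn": 0, "claw": 0.3},
  {"dp": [0, 0, 45], "turn": 0, "claw": 0.3},
])

```text
time_s: 24.95
tool_pos: [602.4, 267.1, 149.3]
ee_rot: [1.0, -0.016, 0.001, -0.0]
contact_force: [-0.6, 0.5, -7.3]
width: 46.0
grasp_force: 45.0
```

```bash
python3 -c "
from m import *
from g import *
im,d,p=shot('side'); save(im,'s6.png')
chain((601.8,267.3,113.4,-1.8))
shot('scene')
chain((601.8,267.3,113.4,-1.8))
"
```

```text
at [602.5 267.1 149.4] yaw -1.79 tilt [ 0.  0. -1.] j7 -2.07 t 25.0 w 45.95925038854718
(601.8, 267.3, 113.4, -1.8) dp [-0.7 -0.1 36. ] turn 0.0 rows>= 0.7
at [602.4 267.1 149.3] yaw -1.79 tilt [ 0.  0. -1.] j7 -2.07 t 25.05 w 45.59120694459907
(601.8, 267.3, 113.4, -1.8) dp [-0.6 -0.2 35.9] turn 0.0 rows>= 0.7
```

View pics/s6.png

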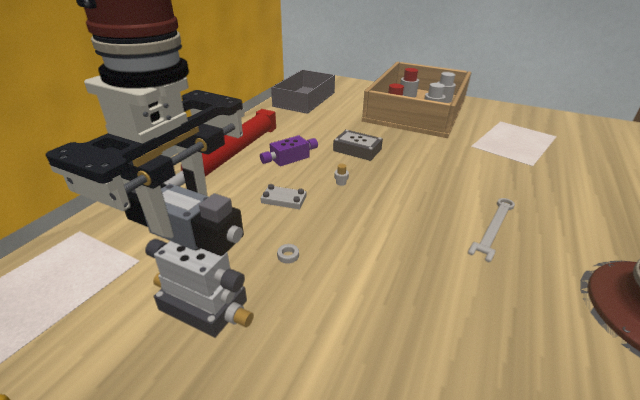

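The solenoid at (195,220) is level over the stack (throttle at (195,265), check below it). I lower it.

Call:
arm_command([
  {"dp": [-0.6, -0.2, 10], "turn": 0, "claw": 0.3},
  {"dp": [-0.6, -0.2, 20], "turn": 0, "claw": 0.3},
  {"dp": [-0.6, -0.2, 28], "turn": 0, "claw": 0.3},
  {"dp": [-0.6, -0.2, 32], "turn": 0, "claw": 0.3},
  {"dp": [-0.6, -0.2, 33.5], "turn": 0, "claw": 0.3},
  {"dp": [-0.6, -0.2, 34], "turn": 0, "claw": 0.3},
  {"dp": [-0.6, -0.2, 34.5], "turn": 0, "claw": 0.3},
  {"dp": [-0.6, -0.2, 35], "turn": 0, "claw": 0.3},
  {"dp": [-0.6, -0.2, 35.5], "turn": 0, "claw": 0.3},
  {"dp": [-0.6, -0.2, 35.5], "turn": 0, "claw": 0.3},
])

```text
time_s: 26.05
tool_pos: [601.6, 267.2, 113.5]
ee_rot: [1.0, -0.016, 0.0, -0.0]
contact_force: [0.2, -0.5, -4.2]
width: 45.9
grasp_force: 45.0
```

Call:
arm_command([
  {"dp": [0, 0, 0.4], "turn": 0, "claw": 0.3},
  {"dp": [0, 0, 0.4], "turn": 0, "claw": 0.3},
  {"dp": [0, 0, 0.4], "turn": 0, "claw": 0.3},
  {"dp": [0, 0, 0.4], "turn": 0, "claw": 0.3},
])

```text
time_s: 26.45
tool_pos: [601.6, 267.2, 113.5]
ee_rot: [1.0, -0.016, 0.001, -0.0]
contact_force: [-2.2, -0.5, 0.9]
width: 45.7
grasp_force: 45.0
```

Call:
arm_command([
  {"dp": [0, 0, 0], "turn": 0, "claw": 0.75},
  {"dp": [0, 0, 0], "turn": 0, "claw": 0.75},
  {"dp": [0, 0, 0], "turn": 0, "claw": 0.75},
  {"dp": [0, 0, -10], "turn": 0, "claw": 0.75},
  {"dp": [0, 0, -30], "turn": 0, "claw": 0.75},
  {"dp": [0, 0, -60], "turn": 0, "claw": 1},
  {"dp": [0, 0, -85], "turn": 0, "claw": 1},
  {"dp": [0, 0, -105], "turn": 0, "claw": 1},
  {"dp": [0, 0, -115], "turn": 0, "claw": 1},
  {"dp": [0, 0, -115], "turn": 0, "claw": 1},
])

```text
time_s: 27.45
tool_pos: [602.2, 267.5, 229.6]
ee_rot: [1.0, -0.016, 0.002, -0.001]
contact_force: [-0.2, 0.9, 0.0]
width: 92.7
grasp_force: 0.0
```

```bash
python3 -c "
from g import *
chain((627,-8,228,11.3))"
```

```text
at [602.2 267.5 229.6] yaw -1.79 tilt [ 0.004  0.002 -1.   ] j7 -2.06 t 27.45 w 92.72262242748502
(627, -8, 228, 11.3) dp [ 33.4 274.6   1.1] turn -0.228 rows>= 5.5
```

Call:
arm_command([
  {"dp": [33, 274, 0], "turn": -0.228, "claw": 1},
  {"dp": [33, 274, 0], "turn": -0.228, "claw": 1},
  {"dp": [33, 274, 0], "turn": -0.228, "claw": 1},
  {"dp": [33, 274, 0], "turn": -0.228, "claw": 1},
  {"dp": [33, 274, 0], "turn": -0.228, "claw": 1},
  {"dp": [33, 274, 0], "turn": -0.228, "claw": 1},
  {"dp": [33, 274, 0], "turn": -0.228, "claw": 1},
  {"dp": [33, 274, 0], "turn": -0.228, "claw": 1},
  {"dp": [33, 274, 0], "turn": -0.228, "claw": 1},
  {"dp": [33, 274, 0], "turn": -0.228, "claw": 1},
])

```text
time_s: 28.45
tool_pos: [625.5, -5.0, 227.1]
ee_rot: [0.995, 0.1, -0.0, -0.001]
contact_force: [0.2, 0.4, -0.3]
width: 93.5
grasp_force: 0.0
```

Call:
arm_command([
  {"dp": [0, 0, 30], "turn": 0, "claw": 1},
  {"dp": [0, 0, 60], "turn": 0, "claw": 1},
  {"dp": [0, 0, 80], "turn": 0, "claw": 1},
  {"dp": [0, 0, 90], "turn": 0, "claw": 1},
  {"dp": [0, 0, 90], "turn": 0, "claw": 1},
  {"dp": [0, 0, 90], "turn": 0, "claw": 1},
])

```text
time_s: 29.05
tool_pos: [626.5, -7.1, 138.4]
ee_rot: [0.995, 0.099, 0.001, -0.0]
contact_force: [-0.4, -0.7, 0.2]
width: 93.3
grasp_force: 0.0
```

```bash
python3 -c "
from m import *
S['ported']=(602,267); S['blank']=(627,-8)
for k in list(S):
    if k not in('blank',): del S[k]
im,d,p=shot('wrist');save(im,'w7.png')
run(['wrist'])
C={n:shot(n) for n in('scene','side')}
for n,(im,d,p) in C.items():
    P,u,v=cloud(p,d)
    for c,z,r in(((602,267),146,85),):
        k=(np.hypot(P[:,0]-c[0],P[:,1]-c[1])<r)&(abs(P[:,2]-z)<4); print(n,k.sum(),z,cv2.minAreaRect(P[k][:,:2].astype(np.float32)))
from g import *
chain((627,-8,3,11.3))"
```

```text
blank wrist 4122 peak 15 [(12, 1517), (14, 1960)] | top [627.3  -8.5] [79.6 45.9] 11.1 | all [627.4  -8.5] [79.8 46. ] 11.1
scene 1367 146 ((602.8262329101562, 266.8067626953125), (46.56977844238281, 146.2048797607422), 88.3200912475586)
side 2309 146 ((600.9677734375, 267.8204345703125), (46.99563980102539, 146.35850524902344), 88.08089447021484)
at [626.5  -7.7 138.8] yaw 11.28 tilt [ 0.  0. -1.] j7 -1.44 t 29.25 w 93.17869621091542
(627, -8, 3, 11.3) dp [  0.1   0.3 135.8] turn -0.0 rows>= 2.7
```

View pics/w7.png

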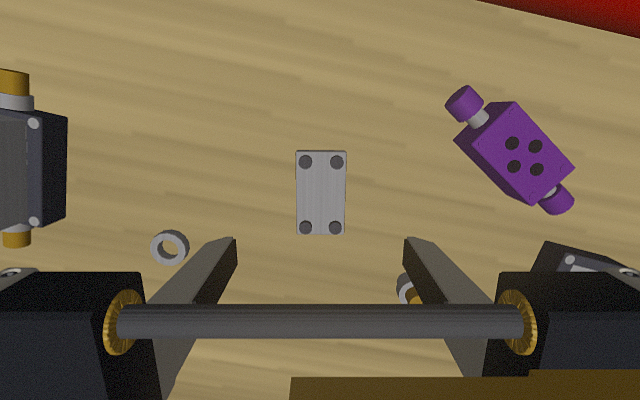

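The stack is centred (146 mm top). The blanking plate is at (321,192) with bolt heads up, clear of the bearing (169,247) and adapter (407,290).

Call:
arm_command([
  {"dp": [0.5, 0.6, 30], "turn": 0, "claw": 1},
  {"dp": [0.5, 0.6, 60], "turn": 0, "claw": 1},
  {"dp": [0.5, 0.6, 88], "turn": 0, "claw": 1},
  {"dp": [0.5, 0.6, 110], "turn": 0, "claw": 1},
  {"dp": [0.5, 0.6, 125], "turn": 0, "claw": 1},
  {"dp": [0.5, 0.6, 132], "turn": 0, "claw": 1},
  {"dp": [0.5, 0.6, 134], "turn": 0, "claw": 1},
  {"dp": [0.5, 0.6, 134], "turn": 0, "claw": 1},
  {"dp": [0.5, 0.6, 134], "turn": 0, "claw": 1},
  {"dp": [0.5, 0.6, 134], "turn": 0, "claw": 1},
])

```text
time_s: 30.25
tool_pos: [627.1, -8.3, 4.6]
ee_rot: [0.995, 0.098, 0.001, 0.0]
contact_force: [-0.2, 0.1, 0.3]
width: 93.2
grasp_force: 0.0
```

Call:
arm_command([
  {"dp": [0, 0, 0], "turn": 0, "claw": 1},
  {"dp": [0, 0, 0], "turn": 0, "claw": 1},
  {"dp": [0, 0, 0], "turn": 0, "claw": 1},
])

```text
time_s: 30.55
tool_pos: [626.4, -8.3, 3.7]
ee_rot: [0.995, 0.098, 0.0, -0.0]
contact_force: [0.1, 0.3, -0.4]
width: 92.9
grasp_force: 0.0
```

Lower by 1 mm, then grip.

Call:
arm_command([
  {"dp": [0.5, 0, 1], "turn": 0, "claw": 1},
  {"dp": [0.5, 0, 1], "turn": 0, "claw": 0.3},
  {"dp": [0.5, 0, 1], "turn": 0, "claw": 0.3},
  {"dp": [0.5, 0, 1], "turn": 0, "claw": 0.3},
  {"dp": [0.5, 0, 1], "turn": 0, "claw": 0.3},
  {"dp": [0.5, 0, 1], "turn": 0, "claw": 0.3},
  {"dp": [0.5, 0, 1], "turn": 0, "claw": 0.3},
  {"dp": [0.5, 0, 1], "turn": 0, "claw": 0.3},
  {"dp": [0.5, 0, 1], "turn": 0, "claw": 0.3},
  {"dp": [0.5, 0, 1], "turn": 0, "claw": 0.3},
], newtons=30)

```text
time_s: 31.55
tool_pos: [626.7, -8.1, 2.5]
ee_rot: [0.995, 0.098, -0.0, -0.0]
contact_force: [0.6, -0.0, -0.5]
width: 45.5
grasp_force: 30.0
```

```bash
python3 -c "
from g import *
chain((627,-8.4,150,None),(570,-271.5,150,-4))"
```

```text
at [626.7  -8.1   2.5] yaw 11.28 tilt [-0.  0. -1.] j7 -1.46 t 31.55 w 45.51458696809222
(627, -8.4, 150, None) dp [   0.2    0.3 -147.5] turn 0 rows>= 3.0
(570, -271.5, 150, -4) dp [-107.4  246.9   -0. ] turn 0.267 rows>= 5.4
```

Call:
arm_command([
  {"dp": [0, 0, -10], "turn": 0, "claw": 0.3},
  {"dp": [0, 0, -30], "turn": 0, "claw": 0.3},
  {"dp": [0, 0, -60], "turn": 0, "claw": 0.3},
  {"dp": [0, 0, -92], "turn": 0, "claw": 0.3},
  {"dp": [0, 0, -120], "turn": 0, "claw": 0.3},
  {"dp": [0, 0, -138], "turn": 0, "claw": 0.3},
  {"dp": [0, 0, -148], "turn": 0, "claw": 0.3},
  {"dp": [0, 0, -148], "turn": 0, "claw": 0.3},
])

```text
time_s: 32.35
tool_pos: [627.2, -8.3, 151.8]
ee_rot: [0.995, 0.098, 0.001, 0.0]
contact_force: [-0.1, -0.1, -3.7]
width: 46.0
grasp_force: 30.0
```

Call:
arm_command([
  {"dp": [-6, 14, 0], "turn": 0.02, "claw": 0.3},
  {"dp": [-16, 37, 0], "turn": 0.05, "claw": 0.3},
  {"dp": [-29, 67, 0], "turn": 0.08, "claw": 0.3},
  {"dp": [-43, 100, 0], "turn": 0.12, "claw": 0.3},
  {"dp": [-58, 133, 0], "turn": 0.16, "claw": 0.3},
  {"dp": [-72, 166, 0], "turn": 0.2, "claw": 0.3},
  {"dp": [-86, 197, 0], "turn": 0.24, "claw": 0.3},
  {"dp": [-97, 223, 0], "turn": 0.267, "claw": 0.3},
  {"dp": [-105, 241, 0], "turn": 0.267, "claw": 0.3},
  {"dp": [-107, 247, 0], "turn": 0.267, "claw": 0.3},
])

```text
time_s: 33.35
tool_pos: [566.5, -276.4, 148.5]
ee_rot: [0.999, -0.039, -0.003, 0.001]
contact_force: [-0.6, -0.6, -3.5]
width: 45.9
grasp_force: 30.0
```

Call:
arm_command([
  {"dp": [0, 0, 20], "turn": 0, "claw": 0.3},
  {"dp": [0, 0, 40], "turn": 0, "claw": 0.3},
  {"dp": [0, 0, 50], "turn": 0, "claw": 0.3},
  {"dp": [0, 0, 50], "turn": 0, "claw": 0.3},
  {"dp": [0, 0, 50], "turn": 0, "claw": 0.3},
  {"dp": [0, 0, 50], "turn": 0, "claw": 0.3},
  {"dp": [0, 0, 50], "turn": 0, "claw": 0.3},
])

```text
time_s: 34.05
tool_pos: [570.8, -271.6, 101.5]
ee_rot: [0.999, -0.035, 0.001, 0.0]
contact_force: [0.1, -0.5, -2.5]
width: 45.7
grasp_force: 30.0
```

```bash
python3 -c "
from m import *
from g import *
im,d,p=shot('wrist'); save(im,'w8.png')
P,u,v=cloud(p,d); m=(abs(P[:,0]-570)<75)&(abs(P[:,1]+271)<60)
for z in (30,112): 
    k=m&(abs(P[:,2]-z)<4)
    if k.sum()>20: print(z,k.sum(),cv2.minAreaRect(P[k][:,:2].astype(np.float32)))
chain((570,-271.5,32.5,-4))
for n in('scene','side'):
    im,d,p=shot(n);P,u,v=cloud(p,d);m=(abs(P[:,0]-570)<75)&(abs(P[:,1]+271)<60)&(abs(P[:,2]-30)<4)
    print(cv2.minAreaRect(P[m][:,:2].astype(np.float32)))
"
```

```text
30 3158 ((592.2356567382812, -274.1348876953125), (69.98406219482422, 56.283485412597656), 86.37263488769531)
112 9847 ((578.5463256835938, -272.73883056640625), (74.24893951416016, 66.39012145996094), 85.75811004638672)
at [ 570.7 -271.6  101.4] yaw -4.02 tilt [ 0. -0. -1.] j7 -1.24 t 34.1 w 46.04282797030714
(570, -271.5, 32.5, -4) dp [-0.8 -0.1 68.9] turn -0.0 rows>= 1.4
((569.618408203125, -272.6195373535156), (74.6742935180664, 100.55237579345703), 85.44470977783203)
((569.966552734375, -270.87615966796875), (72.77708435058594, 100.38778686523438), 86.58333587646484)
```

View pics/w8.png

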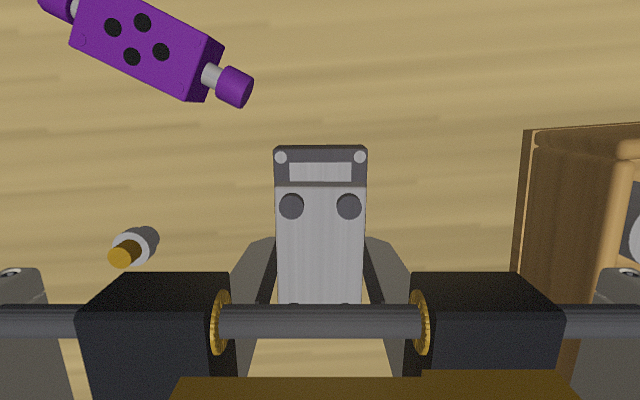

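```bash
python3 -c "
from m import *
for n in('scene','side'):
    im,d,p=shot(n);P,u,v=cloud(p,d);m=(abs(P[:,0]-570)<90)&(P[:,1]<-330)&(P[:,1]>-480)&(P[:,2]>15)
    for y in range(-480,-330,15):
        k=m&(P[:,1]>=y)&(P[:,1]<y+15)
        if k.sum()>5: print(n,y,k.sum(),P[k][:,2].min(),np.percentile(P[k][:,2],50),P[k][:,2].max())
"
```

```text
scene -480 50 17.15578764963402 64.74300377813364 93.2332700305243
scene -465 65 15.459390336538945 76.03744417464861 92.58824564202791
scene -450 811 15.083993124506947 55.1980216460737 93.27415960639644
scene -375 27 198.85167434326434 228.06573359969616 230.69885538377707
scene -360 107 187.3642687529781 207.7890135564237 231.30185310395234
scene -345 53 201.17432481891365 224.818108682211 230.91155474065067
side -450 1104 15.005114730010291 58.447868745386415 90.68954280596779
side -375 9 210.6860523846318 226.82872503375458 227.2502838008213
side -360 125 184.364708614974 208.7118982550047 227.85443520118693
side -345 85 185.31063054787953 223.23794310225284 228.04861115088622
```

The crate starts at y < -435 and is 93 mm high, so it is clear. The plate hangs square over the plain subplate (corners (281,157) and (359,157)). I lower it.

Call:
arm_command([
  {"dp": [-0.8, 0.5, 15], "turn": 0, "claw": 0.3},
  {"dp": [-0.8, 0.5, 32], "turn": 0, "claw": 0.3},
  {"dp": [-0.8, 0.5, 47], "turn": 0, "claw": 0.3},
  {"dp": [-0.8, 0.5, 58], "turn": 0, "claw": 0.3},
  {"dp": [-0.8, 0.5, 64], "turn": 0, "claw": 0.3},
  {"dp": [-0.8, 0.5, 66.5], "turn": 0, "claw": 0.3},
  {"dp": [-0.8, 0.5, 66.5], "turn": 0, "claw": 0.3},
  {"dp": [-0.8, 0.5, 67.5], "turn": 0, "claw": 0.3},
  {"dp": [-0.8, 0.5, 68], "turn": 0, "claw": 0.3},
  {"dp": [-0.8, 0.5, 68.5], "turn": 0, "claw": 0.3},
])

```text
time_s: 35.3
tool_pos: [569.7, -271.9, 32.5]
ee_rot: [0.999, -0.035, 0.0, 0.0]
contact_force: [-0.6, 1.5, -0.3]
width: 45.6
grasp_force: 30.0
```

Call:
arm_command([
  {"dp": [0, 0, 0.3], "turn": 0, "claw": 0.3},
  {"dp": [0, 0, 0.3], "turn": 0, "claw": 0.3},
  {"dp": [0, 0, 0.3], "turn": 0, "claw": 0.3},
  {"dp": [0, 0, 0.3], "turn": 0, "claw": 0.3},
])

```text
time_s: 35.7
tool_pos: [569.6, -271.9, 32.5]
ee_rot: [0.999, -0.035, 0.0, 0.0]
contact_force: [-1.5, 0.1, 4.0]
width: 45.9
grasp_force: 30.0
```

Seated (force from -3 to +4 N). I release, rise and check.

Call:
arm_command([
  {"dp": [0, 0, 0], "turn": 0, "claw": 0.75},
  {"dp": [0, 0, 0], "turn": 0, "claw": 0.75},
  {"dp": [0, 0, 0], "turn": 0, "claw": 0.75},
  {"dp": [0, 0, -10], "turn": 0, "claw": 0.75},
  {"dp": [0, 0, -40], "turn": 0, "claw": 0.75},
  {"dp": [0, 0, -80], "turn": 0, "claw": 1},
  {"dp": [0, 0, -120], "turn": 0, "claw": 1},
  {"dp": [0, 0, -150], "turn": 0, "claw": 1},
  {"dp": [0, 0, -170], "turn": 0, "claw": 1},
  {"dp": [0, 0, -170], "turn": 0, "claw": 1},
])

```text
time_s: 36.7
tool_pos: [571.4, -272.8, 206.0]
ee_rot: [0.999, -0.035, 0.004, 0.002]
contact_force: [-0.3, 0.5, 0.8]
width: 92.8
grasp_force: 0.0
```

```bash
python3 -c "
from m import *
for n in('scene','side','wrist'):
    im,d,p=shot(n);P,u,v=cloud(p,d)
    if n=='side': save(im,'s9.png')
    for c,z,r in(((602,267),146,85),((570,-272),44,55),((570,-272),30,70),((550,-114),26,30),((542,129),11,30),((698,-164),40,70)):
        k=(np.hypot(P[:,0]-c[0],P[:,1]-c[1])<r)&(abs(P[:,2]-z)<3)
        if k.sum()>10:
            q=cv2.minAreaRect(P[k][:,:2].astype(np.float32)); print(n,z,k.sum(),np.array(q[0]),np.array(q[1]),round(q[2],1))
"
```

```text
scene 146 1289 [603.  266.8] [ 46.7 145.9] 88.3
scene 44 297 [ 569.8 -272.3] [51.4 79.4] 86.5
scene 30 245 [ 570.  -272.7] [ 73.6 100.3] 85.7
scene 26 51 [ 549.5 -115.8] [27.3 27.1] 55.6
scene 11 115 [541.7 127.3] [36.  32.8] 49.0
scene 40 419 [ 697.7 -164.7] [84.8 45.5] 58.9
side 146 2180 [600.9 267.9] [ 46.9 146.8] 88.1
side 44 272 [ 569.7 -269.6] [47.6 80.2] 84.8
side 30 252 [ 570.6 -269.4] [ 70.7 101.4] 87.4
side 26 68 [ 548.3 -113.6] [28.2 25.8] 17.5
side 11 221 [541.6 130.1] [34.  35.5] 25.0
side 40 351 [ 698.  -161.7] [80.9 48.3] 58.2
wrist 44 2905 [ 570.2 -272.7] [45.9 80.3] 85.8
wrist 30 2580 [ 570.2 -272.8] [ 70.1 100.2] 86.4
wrist 26 307 [ 550.5 -118.9] [29.3 26.2] 26.6
wrist 40 4531 [ 698.5 -163.9] [80.7 46.2] 59.5
```

View pics/s9.png

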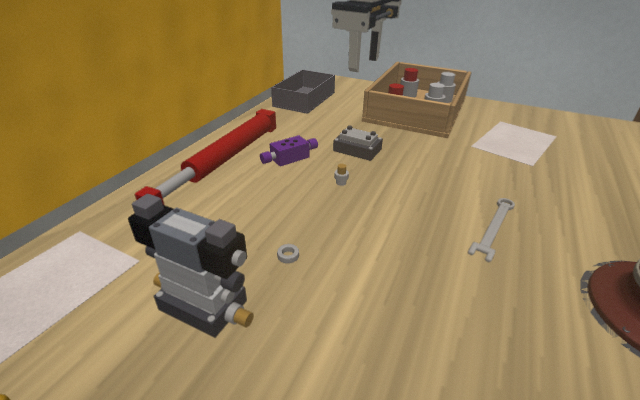

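The complete stack stands at (200,265) and the blanking plate, bolts up, is on the plain subplate at (358,140). The adapter (341,175), bearing (288,254) and purple look-alike (289,150) have not moved.

```bash
python3 -c "
from cell import close_job
print(close_job())"
```

```text
the job is handed in; nothing more can be done
None
```

The job is handed in at about 37 s: check module, throttle module and solenoid valve are stacked on the ported subplate and the blanking plate is on the plain one, bolt heads up. By the last camera measurements all are centred within about 1 mm and in line, and the adapter, bearing ring and purple look-alike were left where they were.

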